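# Re-kit the centrifuge service parts into their shadow-cut inserts

## Task

The three centrifuge service parts - long rotor key, round rotor nut and angle bracket - were put back wrongly: each lies on top of a foam insert whose cut-out belongs to another part. Swap them round so that each part lies flat and fully down in the cut-out of its own outline, using the empty rubber mat as a free spot on the way if you need one. Set the parts down instead of dropping or throwing them, and leave the jar, the glass dish and the timer where they are.

Things in the scene. Friction and masses are not known exactly. Their poses are not given: they have to be found in the camera images.
- key: Rotor key: straight spanner 112 mm long (x), 30 mm wide over the two steel end heads (y; heads 10 mm thick, ring at -x, open jaw at +x), 0.2 kg. Origin: centre of its flat underside, z up. Black box-shaped grip in the middle, 66 long, 22 wide, 26 mm high above the underside: take it there across y. Fits its cut-out either way round. At first it lies slantwise on insert_bracket.
- nut: Steel rotor nut: round flange 60 mm in diameter and 10 mm thick, with a knurled round hub 34 mm in diameter on top, hub top 36 mm above the underside, 0.25 kg. Origin: centre of its underside, z up; its yaw does not matter. Take it by the hub. At the start it lies on top of insert_key.
- bracket: Angle bracket: aluminium L plate 10 mm thick, 0.15 kg, legs 80 mm long outside, 28 wide. Origin: underside, centre of the 80 x 80 mm square round the L, z up. Legs: along the -y side (x -40..40, y -40..-12 mm) and the -x side (x -40..-12, y -40..40 mm). Grip: round stud 26 mm in diameter at the corner, axis at x=-26, y=-26 mm, top 36 mm above the underside. At first it lies on insert_nut.
- insert_key: Fixed blue foam insert 150 x 80 x 14 mm (x, y, z) with a yellow cut-out floor. Origin: centre of its underside on the bench. In its middle a straight rectangular cut-out 122 mm (x) by 40 mm (y), 10 mm deep (its floor is 4 mm above the origin), for the key with the key's x along this x, either way round.
- insert_nut: Fixed blue foam insert 110 x 110 x 14 mm with a yellow cut-out floor. Origin: centre of its underside on the bench. In its middle a round cut-out 70 mm in diameter, 10 mm deep (floor 4 mm above the origin), for the nut.
- insert_bracket: Fixed blue foam insert 120 x 120 x 14 mm with a yellow cut-out floor. Origin: centre of its underside on the bench. L-shaped cut-out 10 mm deep (floor 4 mm above the origin), legs 90 mm long outside, 38 wide, along its -y and -x sides (outer edges 45 mm from the centre), for the bracket, whose origin and x, y axes, seen from above, then match those of this insert.
- mat: Fixed grey rubber mat 130 x 130 mm, 3 mm thick, empty: the free spot. Origin: centre of its underside on the bench.
- jar: Bystander: amber glass jar with white cap, 60 mm in diameter, 85 mm high, standing. Origin: centre of its underside. Leave alone.
- dish: Bystander: flat round glass dish with lid, 84 mm in diameter, 22 mm high. Origin: centre of its underside. Leave alone.
- timer: Bystander: white timer lying flat, 50 x 70 x 18 mm. Origin: centre of its underside. Leave alone.
Things that resemble listed ones, but are neither listed nor needed, are in the scene too. Leave any pink look-alike of the nut alone. Leave any red look-alike of the insert_key alone.

How it is judged:
By the outcome, as a careful person would: the job done as asked, in the order asked, and still so for the second after the job is handed in, with the robot touching nothing.
It also fails if it takes over 131 s, if anything falls off the work surface, if the arm or the gripper's body presses on something with over 40 N, if the wrist force passes 120 N, or if a joint passes its speed limit or range.

## Robot

A 6-joint arm with a two-finger parallel gripper is mounted at the origin on the work surface. World frame = base frame: x ahead of the robot, y to its left, z up, the work surface at z = 0. Lengths are in m, angles in degrees, forces in N, time in s.
With the tool pointing down it reaches from about 0.4 to 0.825 m from the base axis. Payload 7 kg.
Tool frame: the origin (TCP) lies midway between the tips of the shut fingers; the grasp point (between the pads) lies 19 mm behind it; z points along the fingers, y is the direction in which the jaws open and shut (so a half turn about z gives the same grasp; the last joint's range is limited). The gripper opens to 88 mm and grips with 3 to 60 N. Pads are 19 mm wide; open, the fingers measure 130 mm over their backs; the gripper's body (78 mm by 193 mm) begins 47 mm behind the grasp point.
Start: joints at [-47.321, 20.546, 0.682, 0, -70.136, -16.507], TCP at [0.298, -0.606, 0.227] pointing down, gripper open.
Joint ranges: [-176.03, 176.03], [-82.01, 121.73], [-58.28, 71.71], [-173.87, 95.51], [-174.79, -0.11], [-173.66, 173.66]. Speed limits (degrees/s): [136.94, 136.94, 172.46, 180, 180, 180].

## Interface

Orientations are given as a 3x3 rotation matrix whose columns are the frame's x, y, z axes.
In Python, from rig import robot gives the robot as it stands. Calls block until the motion is done:
- robot.goto(position, orientation): joint-space move of the TCP to a pose.
- robot.servo_line(position, ori=None, speed=0.15): straight line of the TCP; ori=None keeps the orientation; speed is the mean speed in m/s.
- robot.movej(angles): joint-space move.
- robot.move_gripper(opening): opening from 0.0 (shut) to 1.0 (fully open); the grip force is fixed at half the most; returns when the fingers have stopped.
- robot.dwell(seconds).
- robot.ik(position, orientation): joint angles nearest the present ones, or None.
- robot.grab_frame(name): name is "scene" or "top" or "wrist"; returns (picture, depth): 420x560x3 uint8, red, green, blue; 420x560 float32, m along the optical axis (not along the pixel's ray), 0 where there is no reading.
- robot.camera_info(name): a dict with "vfov" (degrees; the focal length in pixels is half the picture's height over the tangent of half this angle, whatever the lens; pixels are square), "cx", "cy" (the principal point, pixels), "k1" (the pictures are not rectified: a ray, as slopes to the right and down, at radius r is drawn at 1 + k1 r^2 times it, then the intrinsics apply), "view" (4x4, takes a point from world to camera coordinates); the wrist camera has in their place "T_tool_cam" (4x4, takes a point from camera to tool coordinates, whose origin is the TCP and whose axes are the flange's). Camera axes: x right, y down, z forward; pixel columns grow to the right and rows downward; lengths in m; the calibration is good to about 2 mm. A picture is of the moment at which its call begins: read the wrist's pose just before it. camera_info takes no time and is no camera call.
A pose or a line that the arm cannot do raises robot.Unreachable and nothing moves.
- robot.job_done(): hands the job in, once; it reports no verdict.
Readings, each from a call of its own:
- robot.read_t(): time.
- robot.read_qpos(): joint angles.
- robot.read_qvel(): joint speeds.
- robot.read_effort(): joint torques, N m.
- robot.read_position(): TCP position.
- robot.read_tcp_rot(): TCP orientation.
- robot.read_force(): force on the tool from outside, world axes, zero at the start.
- robot.read_ft_torque(): the same for the moment, N m.
- robot.read_grip_width(): opening from 0.0 (shut) to 1.0 (fully open).
Only numpy, scipy, OpenCV 4.12 (cv2) and the standard library are available. Lean on these libraries where they do the work, as an engineer would, in place of code of your own. Each camera call takes 0.05 s, during which the arm holds its last target. There are 200 camera calls.

## Working session

There is one attempt and no reset: what is moved stays moved. The work goes in short steps, each a Python script; the robot and the scene stay as the last script left them, time stands still between calls to the robot, and variables do not carry over. Pictures are saved under pics/ and viewed, about 12 in all and at most 16, crops included, and the job is handed in when it is done.

```bash
ls; mkdir -p pics; python3 - <<'E'
from rig import robot
import cv2,numpy as np
for n in ("scene","top"):
    p,d=robot.grab_frame(n); cv2.imwrite(f"pics/{n}0.png",p[:,:,::-1]); np.savez(f"{n}0.npz",p=p,d=d)
    print(n,robot.camera_info(n))
print(robot.camera_info("wrist"),robot.read_t(),robot.read_tcp_rot())
E
```

```text
pics
scene {'vfov': 49.2740701412727, 'cx': 273.0790315717315, 'cy': 211.78902058846742, 'k1': -0.13280496569390915, 'view': array([[ 0.1983225 ,  0.98007085, -0.01137199, -0.09982779],
       [ 0.78054164, -0.16494288, -0.60294991, -0.42146204],
       [-0.59280936,  0.11070222, -0.79769799,  1.44345787],
       [ 0.        ,  0.        ,  0.        ,  1.        ]])}
top {'vfov': 45.97671893458721, 'cx': 276.29905816465003, 'cy': 207.6367289839853, 'k1': -0.08790699928340279, 'view': array([[-2.07576351e-02, -9.99710567e-01,  1.21615454e-02,
         9.65921888e-04],
       [-9.91454192e-01,  1.90161562e-02, -1.29061890e-01,
         5.55593114e-01],
       [ 1.28793270e-01, -1.47366348e-02, -9.91561962e-01,
         1.01215439e+00],
       [ 0.00000000e+00,  0.00000000e+00,  0.00000000e+00,
         1.00000000e+00]])}
{'vfov': 66.17615337424432, 'cx': 279.1038135339982, 'cy': 206.19946749457222, 'k1': -0.06556119355327845, 'T_tool_cam': array([[ 1.18494004e-03, -9.67258268e-01, -2.53791328e-01,
         6.75779804e-02],
       [ 9.99999297e-01,  1.15946386e-03,  2.49962074e-04,
        -3.75334566e-04],
       [ 5.24839898e-05, -2.53791446e-01,  9.67258962e-01,
        -1.59019821e-01],
       [ 0.00000000e+00,  0.00000000e+00,  0.00000000e+00,
         1.00000000e+00]])} 0.1 [[-8.97520066e-01 -4.40972851e-01 -8.22457673e-04]
 [-4.40973583e-01  8.97519180e-01  1.27294159e-03]
 [ 1.76838854e-04  1.50517273e-03 -9.99998852e-01]]
```

View pics/top0.png

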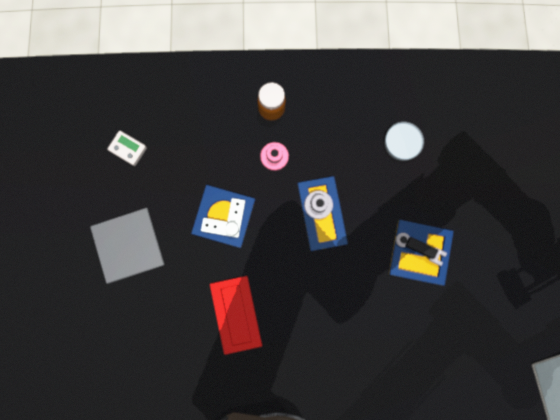

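View pics/scene0.png

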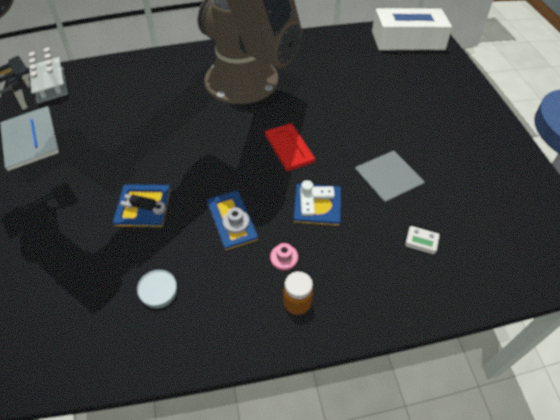

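```bash
cat > h.py <<'E'
from rig import robot
import cv2,numpy as np
def cam(name,pos=None,rot=None):
    c=robot.camera_info(name); f=210/np.tan(np.radians(c["vfov"]/2))
    if "view" in c: T=np.linalg.inv(c["view"])
    else:
        W=np.eye(4);W[:3,:3]=rot;W[:3,3]=pos;T=W@c["T_tool_cam"]
    return dict(K=np.array([[f,0,c["cx"]],[0,f,c["cy"]],[0,0,1.]]),k=c["k1"],T=T)
def cast(C,px,z):
    px=np.asarray(px,float).reshape(-1,2)
    s=cv2.undistortPoints(px[:,None],C["K"],np.array([C["k"],0,0,0.]))[:,0]
    d=np.c_[s,np.ones(len(s))]@C["T"][:3,:3].T; o=C["T"][:3,3]
    return o+d*((z-o[2])/d[:,2])[:,None]
def deproj(C,d,mask):
    v,u=np.nonzero(mask&(d>0)); 
    s=cv2.undistortPoints(np.c_[u,v].astype(float)[:,None],C["K"],np.array([C["k"],0,0,0.]))[:,0]
    P=np.c_[s,np.ones(len(s))]*d[v,u][:,None]
    return P@C["T"][:3,:3].T+C["T"][:3,3]
def shot(fn):
    p0,r0=robot.read_position(),robot.read_tcp_rot()
    p,d=robot.grab_frame("wrist"); cv2.imwrite(f"pics/{fn}.png",p[:,:,::-1]); C=cam("wrist",p0,r0)
    np.savez(fn+".npz",p=p,d=d,pos=p0,rot=r0); return p,d,C
def masks(p):
    h=cv2.cvtColor(p,cv2.COLOR_RGB2HSV)
    return dict(blue=cv2.inRange(h,(100,120,40),(125,255,255)),yel=cv2.inRange(h,(18,120,60),(35,255,255)))
def blobs(m,amin):
    n,l,s,c=cv2.connectedComponentsWithStats(m)
    return [l==i for i in range(1,n) if s[i,4]>amin]
def rect(P): # min area rect of world xy in mm: centre, size, angle
    (c,s,a)=cv2.minAreaRect((P[:,:2]*1000).astype(np.float32)); return np.round(c,1),np.round(s,1),round(a,1)
def down(yaw): # tool z down, jaw axis (y) at yaw deg in world
    a=np.radians(yaw);y=np.array([np.cos(a),np.sin(a),0]);z=np.array([0,0,-1.]);return np.c_[np.cross(y,z),y,z]
E
python3 - <<'E'
from h import *
q=np.load("top0.npz");C=cam("top");m=masks(q["p"])
both=cv2.morphologyEx(m["blue"]|m["yel"],cv2.MORPH_CLOSE,np.ones((5,5)))
for b in blobs(both,800):
    v,u=np.nonzero(b);P=cast(C,np.c_[u,v],.014);D=deproj(C,q["d"],b)
    print(u.mean(),v.mean(),rect(P),"z med",np.median(D[:,2]))
for n,px,z in [("key",(422,247),.035),("nuthub",(320,204),.05),("stud",(233,230),.05),("mat",(127,246),.003),("pinknut",(274,156),.01),("jar",(272,100),.085),("red",(236,315),.01)]:
    print(n,cast(C,px,z).round(3),[robot.ik(cast(C,px,z)[0]*[1,1,0]+[0,0,.2],down(a)) is not None for a in (0,45,90,135)])
robot.ik
E
```

```text
323.6636363636364 215.92424242424244 (array([ 545.5, -109.5]), array([153.4,  83.7]), 9.5) z med 0.013466219070107366
220.75901545506582 213.02117916428162 (array([543.2, 105.2]), array([113.3, 114. ]), 73.2) z med 0.013690178764709016
422.3720745735819 253.6997223324078 (array([ 455.4, -323.1]), array([123.4, 124.3]), 76.9) z med 0.013052064844957023
key [[ 0.465 -0.318  0.035]] [True, True, True, True]
nuthub [[ 0.56  -0.102  0.05 ]] [True, True, True, True]
stud [[0.509 0.081 0.05 ]] [True, True, True, True]
mat [[0.482 0.316 0.003]] [True, True, True, True]
pinknut [[ 0.674 -0.008  0.01 ]] [True, True, True, True]
jar [[ 0.776 -0.005  0.085]] [True, True, True, True]
red [[0.331 0.08  0.01 ]] [True, False, True, True]
```

```bash
python3 - <<'E'
from h import *
ims=[]
for n,x,y in [("ib",.455,-.323),("ik",.546,-.110),("in",.543,.105)]:
    robot.goto([x,y,.2],down(100)); robot.dwell(.2)
    p,d,C=shot("w_"+n); m=masks(p)
    both=cv2.morphologyEx(m["blue"]|m["yel"],cv2.MORPH_CLOSE,np.ones((9,9)))
    for b in blobs(both,3000):
        v,u=np.nonzero(b);print(n,rect(cast(C,np.c_[u,v],.014)))
    ims.append(p[60:380,100:460]); 
    v,u=np.nonzero(m["yel"]);print(" yellow",rect(cast(C,np.c_[u,v],.014)),cast(C,np.c_[u,v],.004).mean(0).round(3))
cv2.imwrite("pics/w3.png",cv2.resize(np.hstack(ims),(800,237))[:,:,::-1])
print(robot.read_t(),robot.read_qpos())
E
```

```text
ib (array([ 454.8, -322. ]), array([120.9, 121.1]), 77.2)
 yellow (array([ 539.9, -179.4]), array([403.6, 191.4]), 77.2) [ 0.443 -0.28   0.004]
ik (array([ 453.6, -319.7]), array([126.6, 124.8]), 77.3)
ik (array([ 544.1, -108.7]), array([150.5,  80.8]), 9.5)
ik (array([540.3, 103.1]), array([118.6, 110.4]), 73.1)
 yellow (array([608. , -83.1]), array([618.3, 331.6]), 75.8) [ 0.488 -0.159  0.004]
in (array([ 543.9, -106. ]), array([151.2,  87.4]), 9.4)
in (array([542.1, 105.9]), array([111.1, 111. ]), 72.9)
 yellow (array([580.3, 163.3]), array([257.6, 579.2]), 3.2) [ 0.532 -0.078  0.004]
3.875 [ 3.11358322e+01  1.02255663e+01 -1.70953397e+01  1.62282379e-03
 -6.26784793e+01 -1.11226188e+02]
```

View pics/w3.png

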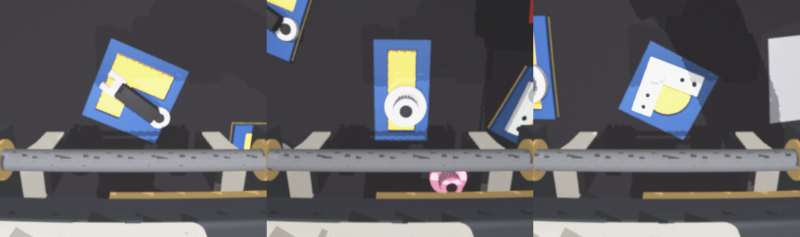

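```bash
cat > an.py <<'E'
from h import *
def load(fn):
    q=np.load(fn+".npz");return q["p"],q["d"],cam("wrist",q["pos"],q["rot"])
def near(D,c,r): return D[np.hypot(*(D[:,:2]-c).T)<r]
def pts(fn,c,r,lo,hi):
    p,d,C=load(fn);D=near(deproj(C,d,np.ones(d.shape,bool)),c,r);return D[(D[:,2]>lo)&(D[:,2]<hi)]
def yelpts(fn,c,r):
    p,d,C=load(fn);m=cv2.erode(masks(p)["yel"],np.ones((3,3)));v,u=np.nonzero(m);return near(cast(C,np.c_[u,v],.004),c,r)
E
python3 - <<'E'
from an import *
ib,ik,in_=np.array([[.4548,-.322],[.5441,-.1087],[.5421,.1059]])
K=pts("w_ib",ib,.075,.032,.06);print("key",rect(K),np.median(K[:,2]),len(K))
K=pts("w_ib",ib,.085,.019,.06);print("key all",rect(K))
H=pts("w_ik",ik,.075,.042,.07);print("hub",rect(H),np.median(H[:,2]),len(H))
S=pts("w_in",in_,.075,.042,.07);print("stud",rect(S),np.median(S[:,2]),len(S))
B=pts("w_in",in_,.075,.019,.03);print("plate",rect(B),np.median(B[:,2]))
Y=yelpts("w_ib",ib,.075);print("yel ib",rect(Y),"centroid",Y.mean(0)*1000, )
for a in (77.2,167.2,257.2,347.2):
    t=np.radians(a);R=np.array([[np.cos(t),-np.sin(t)],[np.sin(t),np.cos(t)]])
    L=(Y[:,:2]-ib)@R; inn=((L[:,0]<-7)|(L[:,1]<-7)).mean()
    print(a,"yellow in L fraction",inn.round(3))
Y=yelpts("w_ik",ik,.08);print("yel ik",rect(Y))
E
```

```text
key (array([ 464.1, -316.1]), array([66.3, 22.7]), 63.2) 0.04075140819566897 1412
key all (array([ 464. , -316.1]), array([112.1,  30.3]), 62.9)
hub (array([561.2, -99.4]), array([34. , 34.3]), 9.8) 0.05106433675824107 959
stud (array([511. ,  85.4]), array([25. , 24.9]), 10.8) 0.05089027576031613 577
plate (array([541.9, 106. ]), array([80.5, 80.5]), 79.0) 0.02496083099503113Traceback (most recent call last):
  File "<stdin>", line 8, in <module>
  File "an.py", line 8, in yelpts
    p,d,C=load(fn);m=cv2.erode(masks(p)["yel"],np.ones((3,3)));v,u=np.nonzero(m);return near(cast(C,np.c_[u,v],.004),c,r)
                                                                                             ~~~~^^^^^^^^^^^^^^^^^^^
  File "h.py", line 11, in cast
    s=cv2.undistortPoints(px[:,None],C["K"],np.array([C["k"],0,0,0.]))[:,0]
      ~~~~~~~~~~~~~~~~~~~^^^^^^^^^^^^^^^^^^^^^^^^^^^^^^^^^^^^^^^^^^^^^
cv2.error: OpenCV(4.12.0) /io/opencv/modules/calib3d/src/undistort.dispatch.cpp:347: error: (-215:Assertion failed) CV_IS_MAT(_src) && CV_IS_MAT(_dst) && (_src->rows == 1 || _src->cols == 1) && (_dst->rows == 1 || _dst->cols == 1) && _src->cols + _src->rows - 1 == _dst->rows + _dst->cols - 1 && (CV_MAT_TYPE(_src->type) == CV_32FC2 || CV_MAT_TYPE(_src->type) == CV_64FC2) && (CV_MAT_TYPE(_dst->type) == CV_32FC2 || CV_MAT_TYPE(_dst->type) == CV_64FC2) in function 'cvUndistortPointsInternal'
```

```bash
python3 - <<'E'
from an import *
ib,ik,in_=np.array([[.4548,-.322],[.5441,-.1087],[.5421,.1059]])
F=pts("w_ib",ib,.068,.0025,.0085);F=F[np.abs(F[:,2]-.0045)<.0035]
for a in (77.2,167.2,257.2,347.2):
    t=np.radians(a);R=np.array([[np.cos(t),-np.sin(t)],[np.sin(t),np.cos(t)]])
    L=(F[:,:2]-ib)@R; k=np.abs(L).max(1)<.05; L=L[k]
    print(a,"in L",((L[:,0]<-.005)|(L[:,1]<-.005)).mean().round(3),L.min(0).round(4),L.max(0).round(4),len(L))
F=pts("w_ik",ik,.07,.0025,.0085);t=np.radians(9.5);R=np.array([[np.cos(t),-np.sin(t)],[np.sin(t),np.cos(t)]]);L=(F[:,:2]-ik)@R;L=L[(abs(L[:,0])<.07)&(abs(L[:,1])<.035)];print(np.percentile(L,[1,99],axis=0).round(4))
q=np.load("top0.npz");C=cam("top");m=cv2.inRange(q["p"],(85,85,85),(165,165,165));m[:, :80]=0;m[:,180:]=0;m[:190]=0
v,u=np.nonzero(max(blobs(m,500),key=np.sum));print("mat",rect(cast(C,np.c_[u,v],.003)))
# reach / joint6 check
for n,c,z in [("nut",(.5612,-.0994),.05),("mat",(.482,.316),.05),("key",(.4641,-.3161),.05),("ik",ik,.05),("stud",(.511,.0854),.05),("ib",ib,.05),("in",in_,.05)]:
    print(n,[(a,robot.ik([*c,z],down(a))) is not None and np.round(robot.ik([*c,z],down(a)),0)[5] if robot.ik([*c,z],down(a)) is not None else None for a in (-27,34,80,100,122,153)])
E
```

```text
77.2 in L 0.557 [-0.0448 -0.0452] [0.0457 0.0449] 3510
167.2 in L 0.576 [-0.0452 -0.0457] [0.0449 0.0448] 3510
257.2 in L 0.754 [-0.0457 -0.0449] [0.0448 0.0452] 3510
347.2 in L 1.0 [-0.0449 -0.0448] [0.0452 0.0457] 3510
[[-0.0601 -0.0196]
 [ 0.0613  0.0202]]
mat (array([484.1, 317.1]), array([132. , 132.1]), 17.2)
nut [np.float64(143.0), np.float64(-156.0), np.float64(-110.0), np.float64(-90.0), np.float64(-68.0), np.float64(-37.0)]
mat [np.float64(100.0), np.float64(161.0), np.float64(-153.0), np.float64(-133.0), np.float64(-111.0), np.float64(-80.0)]
key [np.float64(167.0), np.float64(-132.0), np.float64(-86.0), np.float64(-66.0), np.float64(-44.0), np.float64(-13.0)]
ik [np.float64(144.0), np.float64(-155.0), np.float64(-109.0), np.float64(-89.0), np.float64(-67.0), np.float64(-36.0)]
stud [np.float64(122.0), None, np.float64(-131.0), np.float64(-111.0), np.float64(-89.0), np.float64(-58.0)]
ib [np.float64(168.0), np.float64(-131.0), np.float64(-85.0), np.float64(-65.0), np.float64(-43.0), np.float64(-12.0)]
in [np.float64(122.0), None, np.float64(-131.0), np.float64(-111.0), np.float64(-89.0), np.float64(-58.0)]
```

```bash
cat > act.py <<'E'
from an import *
OFF=.0135; UP=.13
def pick(xy,base,yaw,op=.75):
    robot.move_gripper(op)
    robot.goto([*xy,UP],down(yaw)); robot.servo_line([*xy,base+OFF],speed=.08)
    f=robot.read_force(); robot.move_gripper(0); w=robot.read_grip_width()*88
    robot.servo_line([*xy,UP],speed=.12); print("pick F",np.round(f,1),"width",round(w,1),"lifted",round(robot.read_grip_width()*88,1),"t",robot.read_t())
def place(xy,base,yaw,op=.7):
    robot.goto([*xy,UP],down(yaw)); robot.servo_line([*xy,base+OFF+.006],speed=.08); robot.dwell(.2)
    f0=robot.read_force(); z=base+OFF+.003
    while z>base+OFF-.002:
        robot.servo_line([*xy,z],speed=.02); f=robot.read_force()
        if f[2]-f0[2]>3: break
        z-=.0007
    print("place z over nominal mm",round((z-base-OFF)*1e3,1),"dF",np.round(f-f0,1))
    robot.move_gripper(op); robot.servo_line([*xy,UP],speed=.1); print("t",robot.read_t())
E
python3 - <<'E'
from act import *
pick((.5612,-.0994),.014,100)
place((.484,.317),.003,100)
p,d,C=shot("w_mat"); 
robot.goto([.484,.317,.2],down(100));robot.dwell(.2);shot("w_mat2")
H=pts("w_mat2",np.array([.484,.317]),.06,.03,.07);print("hub",rect(H),np.median(H[:,2]))
F=pts("w_mat2",np.array([.484,.317]),.06,.009,.02);print("fl",rect(F),np.median(F[:,2]))
E
```

```text
pick F [ 0.  -0.6 -0.5] width 33.5 lifted 33.5 t 8.45
place z over nominal mm -0.5 dF [-3.2 -1.   8. ]
t 15.2417
hub (array([483.8, 317.3]), array([34.3, 34.2]), 48.5) 0.04009547651724249
fl (array([484.3, 317.1]), array([58.9, 59.1]), 11.3) 0.013916882708495504
```

View pics/w_mat2.png

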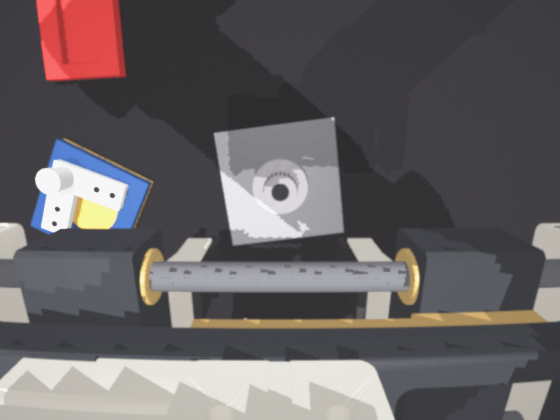

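The nut lies flat in the middle of the mat, at pixel (280,187). The bracket at the left, (85,190), hasn't moved. Next is the key.

```bash
python3 - <<'E'
from act import *
pick((.4641,-.3161),.014,153,.6)
place((.5441,-.1087),.004,99.6,.5)
robot.goto([.544,-.109,.2],down(100));robot.dwell(.2);shot("w_ik2")
c=np.array([.5441,-.1087])
K=pts("w_ik2",c,.075,.024,.05);print("grip",rect(K),np.median(K[:,2]))
for s in (1,-1):
    e=c+s*.046*np.array([np.cos(np.radians(9.5)),np.sin(np.radians(9.5))]);E=pts("w_ik2",e,.012,.009,.03);print("head z",np.percentile(E[:,2],[10,50,90]).round(4))
E
```

```text
pick F [ 0.1 -0.4  0.1] width 22.1 lifted 21.8 t 21.6917
place z over nominal mm -0.5 dF [-2.2  2.   6.8]
t 28.05
grip (array([ 543.6, -108.4]), array([65.9, 21.5]), 10.7) 0.030858446884918428
head z [0.0142 0.0152 0.0161]
head z [0.014  0.0149 0.0158]
```

View pics/w_ik2.png

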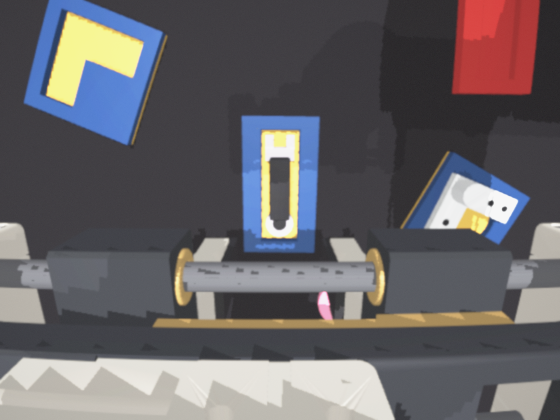

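The key is down in its cut-out at pixel (280,188), with the heads at about 15 mm. The L cut-out at (85,60) is clear. Next is the bracket, with a check while it is in the hand.

```bash
python3 - <<'E'
from act import *
pick((.511,.0857),.014,213.9,.6)
robot.dwell(.2);shot("w_hand")
c=np.array([.5419,.106]);zb=UP-OFF
P=pts("w_hand",c,.075,zb-.02,zb+.0125);print("plate in hand",rect(P),P[:,2].min(),P[:,2].max(),len(P))
E
```

```text
pick F [ 0.  -0.3  0. ] width 25.4 lifted 25.4 t 33.5583
plate in hand (array([538.9,  91.1]), array([51.3, 80.6]), 78.9) 0.11541062751576053 0.1289852552269086 6119
```

View pics/w_hand.png

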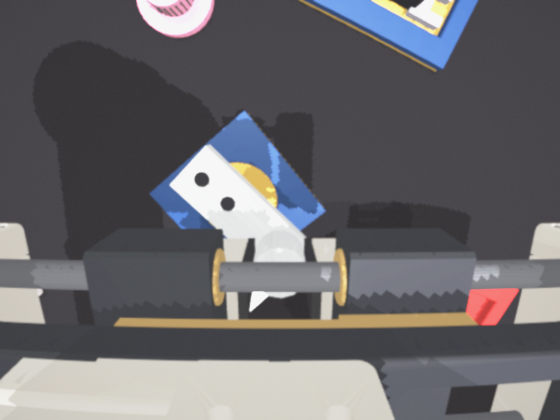

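The bracket hangs level in the hand. Its leg runs from (200,175) to (280,250), and the yaw is still 78.9−90 = −11.1°. I'll place it.

```bash
python3 - <<'E'
from act import *
place((.4237,-.3416),.004,213.9-1.7,.55)
robot.goto([.455,-.322,.2],down(100));robot.dwell(.2);shot("w_ib2")
c=np.array([.4548,-.322])
S=pts("w_ib2",c,.075,.034,.06);print("stud",rect(S),np.median(S[:,2]))
t=np.radians(-12.8);R=np.array([[np.cos(t),-np.sin(t)],[np.sin(t),np.cos(t)]])
for l in ([.033,-.026],[-.026,.033]):
    E=pts("w_ib2",c+R@l,.006,.0,.03);print("leg end z",np.percentile(E[:,2],[10,50,90]).round(4))
E
```

```text
place z over nominal mm -0.5 dF [-2.4  1.9  6.3]
t 40.5667
stud (array([ 424.4, -341.2]), array([24.7, 24.7]), 10.1) 0.04083702230753827
leg end z [0.0142 0.0152 0.0162]
leg end z [0.0141 0.0152 0.0161]
```

View pics/w_ib2.png

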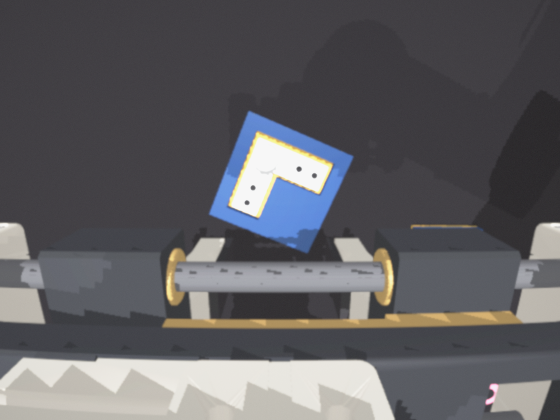

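The bracket is seated, centred near (280,180) with a yellow margin all round. Last comes the nut.

```bash
python3 - <<'E'
from act import *
pick((.4838,.3173),.003,100)
place((.5421,.1059),.004,100)
c=np.array([.5421,.1059])
robot.goto([*c,.2],down(100));robot.dwell(.2);shot("w_in2")
H=pts("w_in2",c,.06,.03,.07);print("hub",rect(H),np.median(H[:,2]))
F=pts("w_in2",c,.028,.009,.02);print("fl z",np.percentile(F[:,2],[5,50,95]))
robot.goto([.3,-.6,.3],down(116.3))
p,d=robot.grab_frame("top");cv2.imwrite("pics/top1.png",p[:,:,::-1])
print(robot.read_t(),robot.read_force())
a=np.load("top0.npz")["p"].astype(int);D=(abs(a-p).max(2)>60).astype(np.uint8)
n,l,s,ce=cv2.connectedComponentsWithStats(cv2.morphologyEx(D,cv2.MORPH_OPEN,np.ones((3,3))))
print([(ce[i].round(),s[i,4]) for i in range(1,n) if s[i,4]>25])
ims=[cv2.imread("pics/w_in2.png")]; cv2.imwrite("pics/fin.png",np.hstack([cv2.resize(ims[0],(400,300)),cv2.resize(p[:,:,::-1],(400,300))]))
E
```

```text
pick F [ 0.  -0.2 -0.4] width 33.5 lifted 33.6 t 48.7333
place z over nominal mm -0.5 dF [-3.2 -0.4  8.3]
t 54.8333
hub (array([542. , 106.1]), array([34.4, 34.3]), 46.1) 0.040983573362962655
fl z [0.01375016 0.0150207  0.01630239]
58.175 [ 0.13822272 -0.51676881  0.2151981 ]
[(array([321., 214.]), np.int32(830)), (array([224., 218.]), np.int32(1007)), (array([401., 239.]), np.int32(87)), (array([423., 255.]), np.int32(1110)), (array([443., 253.]), np.int32(26)), (array([237., 281.]), np.int32(28)), (array([233., 291.]), np.int32(29))]
```

View pics/fin.png

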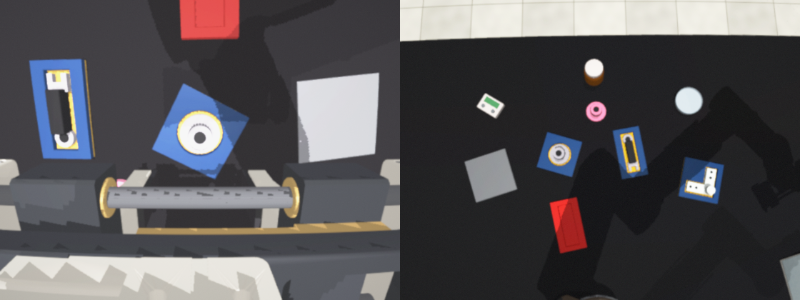

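All three parts are seated: the nut shows at (560,153), the key at (630,150) and the bracket at (702,180) in the right-hand picture. The bystanders are where they were; the only other differences are shadow edges on the red insert.

```bash
python3 -c "
from rig import robot
robot.job_done(); print(robot.read_t())"
```

```text
the job is handed in; nothing more can be done
the job is handed in; nothing more can be done
```

The three parts are now each in the cut-out of their own outline, and I handed the job in at about 58 s. I moved the nut to the mat, then the key and the bracket to their own inserts, and last the nut from the mat to its own insert. Each part was lowered until it touched, then released.

- **Seating:** the key heads, bracket leg ends and nut flange all measured about 15 mm high, against 14 mm nominal. The parts' tops also read about 1 mm high before any were moved, so I take this as camera error. All three lie flat and fully down.
- **Position:** each part is within about 1 mm of its target, and the key is about 1° off in angle. The cut-outs leave 5 mm of play each way (4 mm at the ends of the bracket's legs).
- **Surroundings:** comparing top pictures from before and after shows the jar, dish, timer and pink nut unmoved. The only other differences were two small patches at the red insert, which look like shadow edges.
- **Forces:** contact when setting down was at most about 8 N.

No check failed or disagreed.

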